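# Snug up the port plug of a culture vessel

### The job

The blue winged plug in the slanting port on top of the glass culture vessel is still loose. Turn it clockwise until its taper bites and goes snug, which you can feel and also see because the white ring with the red mark under it then starts to turn along with it; from there go about an eighth of a turn further, but never as much as a quarter turn, and let go. Do not slacken it again, and leave the bottle, the flask and the tip box where they stand.

Things in the scene. Friction and masses are not known exactly. Their poses are not given: they have to be found in the camera images.
- plug_grip (a point): Grip point of the blue plug, on its turning axis. Its wing is a bar 64 mm long (x), 16 mm thick (y), 36 mm high; z points outward along the axis, 28 degrees from vertical. The point is 10 mm below the wing's top, 26 mm above the wing's foot, where a flange of 38 mm diameter begins. Loose, it turns with 0.06 N m; it bites after 40 to 95 degrees, different every time.
- ring_mark (a point): Red mark on the white ring (64 mm diameter, 10 mm high) under the plug; 24 mm from the axis, on the ring's outer face, 43 mm inward of plug_grip. x: from axis to mark, z: outward along the axis. Still while the plug is loose; after the bite it turns with the plug, which then takes 0.35 N m plus 0.2 N m per radian. It stays where it is left; fingers cannot turn it.
- port_foot (a point): Where the axis of the slanting steel port (40 mm diameter) meets the vessel's lid; fixed; z points outward along the port. The plug's grip point lies 99 mm out along z. Turning the plug clockwise seen from outside (negative about z) tightens it. It does not shift along the axis and stays at the angle where it is left.
- vessel: Fixed culture vessel: black foot 170 mm diameter, 22 mm high; glass 124 mm diameter; steel lid 146 mm diameter, top 128 mm above the bench. Origin: centre of the underside. The port slants from near the lid's centre, 28 degrees from vertical, towards the vessel's -x. Two capped stubs, 24 mm high, stand on the lid 52 mm from its centre on the +x side.
- medium_bottle: Loose medium bottle, glass, orange cap, 66 mm diameter, 150 mm tall, standing; origin at the centre of its underside. Leave it alone.
- flask: Loose clear culture flask lying flat, 120 x 75 x 36 mm, with a neck and red cap to 88 mm from the origin along +x; origin under the middle. Leave it alone.
- tip_box: Loose pipette tip box, green with a clear lid, 120 x 85 x 70 mm; origin at the centre of its underside. Leave it alone.

How it is judged:
At the end, for the whole second after the job is handed in: The ring has been carried round 0.2 rad or more (mark moved over 4.8 mm) but less than a quarter turn (under 33.5 mm); the plug is not backed off (wing within 0.75 rad of the line through the mark); bottle, flask and tip box are within 30 mm of their start (distance of ring_mark from where it was at the start of the episode between 0.0048 and 0.0335 m and angle between the x axis of plug_grip and the x axis of ring_mark, either way round below 0.75 rad and distance of each of medium_bottle, flask, tip_box from where it was at the start of the episode below 0.03 m); the robot touches nothing.
It fails at once if the plug is forced a quarter turn or more past the bite (mark moved over 33.8 mm) (distance of ring_mark from where it was at the start of the episode above 0.0338 m).
It fails at once if the bottle is pushed over 30 mm or tipped (distance of medium_bottle from where it was at the start of the episode above 0.03 m or angle between medium_bottle's own z axis and vertical above 0.3 rad).
It fails at once if the flask is pushed over 30 mm or tipped (distance of flask from where it was at the start of the episode above 0.03 m or angle between flask's own z axis and vertical above 0.3 rad).
It fails at once if the tip box is pushed over 30 mm or tipped (distance of tip_box from where it was at the start of the episode above 0.03 m or angle between tip_box's own z axis and vertical above 0.3 rad).
It also fails if it takes over 54 s, if anything falls off the work surface, if the arm or the gripper's body presses on something with over 40 N, if the wrist force passes 120 N, or if a joint passes its speed limit or range.

### The arm

A 7-joint arm with a two-finger parallel gripper is mounted at the origin on the work surface. World frame = base frame: x ahead of the robot, y to its left, z up, the work surface at z = 0. Lengths are in m, angles in rad, forces in N, time in s.
With the tool pointing down it reaches from about 0.35 to 0.9 m from the base axis. Payload 8.1 kg.
Tool frame: the origin (TCP) lies at the very end of the fingers, on their centre line; the grasp point (between the pads) lies 19 mm behind it (arm.tcp_to_grasp is the distance from the TCP to the grasp point, in m); z points along the fingers, y is the line along which they close (so a half turn about z gives the same grasp; the last joint's range is limited). The gripper opens to 92 mm and grips with 3 to 60 N. Pads are 19 mm wide; open, the fingers measure 130 mm over their backs; the gripper's body (75 mm by 190 mm) begins 47 mm behind the grasp point.
Start: joints at [-1.442, 0.434, 0.025, 1.573, -0.012, 1.134, -0.075], TCP at [0.144, 0.608, 0.227] pointing down, gripper open.
Joint ranges: [-2.62, 2.62], [-0.44, 2.09], [-1.27, 1.32], [0.08, 2.57], [-1.32, 4.46], [0.12, 2], [-2.74, 2.74]. Speed limits (rad/s): [2.22, 2.22, 3.01, 3.01, 3.14, 3.14, 3.14].

### API

Orientations are given as a rotation vector (axis times angle).
In Python, from cell import arm gives the robot as it stands.
- The arm moves only by the tool nudge_tcp, called in YAML: its name, and indented under it one key for each argument. Schema: {"type":"object","properties":{"motion":{"type":"array","items":{"type":"array","items":{"type":"number"},"minItems":5,"maxItems":5},"minItems":1,"maxItems":10},"force":{"type":"number"},"only":{"type":"string"},"quiet":{"type":"boolean"},"lines":{"type":"string"}},"required":["motion"],"additionalProperties":false}. motion is a list of rows, 1 to 10 of them, each of 5 numbers: dx, dy, dz in m, then a turn about the tool's z in rad, then the opening from 0.0 (shut) to 1.0 (fully open); each row shifts and turns the commanded pose from where the row before left it, along the tool's axes as they then stand; what a row does not reach is not made up. A row lasts 1/10 s, in which the tool goes at most 0.05 m and 0.15 rad, less where a joint would pass 70% of its speed; a pose out of reach is approached as far as the arm can. The fingers move at their own pace and stop on an object; force is the grip in N (left out, the last holds). Time passes only in rows, so rows that do not move let the fingers close. The tool returns the time, the measured TCP pose, the force, the opening and the grip force at its end. only (a regular expression) keeps the lines of the reply that match it, lines (a string "A,B") keeps lines A to B, and quiet returns only ok. Input that does not fit is refused with a message, and nothing moves.
- arm.observe(): the state, without advancing time (a new reading comes with each control period).
- arm.get_image(name): name is "side" or "top" or "wrist"; returns a dict with "image" (480x640x3 uint8, blue, green, red), "fx", "fy", "cx", "cy" (pixels), "cam_to_world" (4x4, takes a point from camera to world coordinates); the wrist camera has in their place "mount" (4x4, takes a point from camera to tool coordinates, whose origin is the TCP and whose axes are the flange's). Camera axes: x right, y down, z forward; pixel columns grow to the right and rows downward; lengths in m; the calibration is good to about 2 mm. A picture is of the moment at which its call begins: read the wrist's pose just before it. There is no depth.
- arm.sign_off(): hands the job in; it is judged then, once.
The state is a dict: "clock": time; "joints": joint angles; "dq": joint speeds; "joint_efforts": joint torques, N m; "position": TCP position; "ee_rot": TCP orientation; "force": force on the tool from outside, world axes, zero at the start; "ft_torque": the same for the moment, N m; "width": opening from 0.0 (shut) to 1.0 (fully open); "gripper_force": force on a finger pad.
Only numpy, scipy, OpenCV 4.12 (cv2) and the standard library are available. Lean on these libraries where they do the work, as an engineer would, in place of code of your own. Each camera call takes 0.05 s, during which the arm holds its last target. There are 200 camera calls.

## Working session

There is one attempt and no reset: what is moved stays moved. The work goes in short steps, Python scripts to look and compute and a tool call to move; the robot and the scene stay as the last step left them, time stands still between calls to the robot, and variables do not carry over. Pictures are saved under pics/ and viewed, at most 10 in all, crops included, and the job is handed in when it is done.

```bash
ls; mkdir -p pics; python3 - <<'E'
from cell import arm
import cv2,numpy as np
np.set_printoptions(precision=4,suppress=True)
s=arm.observe();print(s)
for n in("side","top"):
    d=arm.get_image(n);cv2.imwrite(f"pics/{n}0.png",d["image"]);print(n,d["fx"],d["fy"],d["cx"],d["cy"],d["cam_to_world"])
d=arm.get_image("wrist");print(d["mount"],d["fx"])
E
```

```text
cell.py
pics
{'clock': 0.0, 'joints': array([-1.4416,  0.4352,  0.025 ,  1.5741, -0.0116,  1.134 , -0.0751]), 'dq': array([ 0.0014, -0.0001, -0.0007,  0.0015, -0.001 ,  0.    ,  0.0007]), 'joint_efforts': array([ -0.0006, -66.7856,   0.9849, -31.4459,  -0.0606,   0.0428,
         0.0002]), 'position': array([0.1435, 0.6078, 0.2259]), 'ee_rot': array([-0.3634, -3.1204,  0.0025]), 'force': array([-0.3657, -0.3836,  0.2761]), 'ft_torque': array([-0.0146,  0.0184, -0.0391]), 'gripper_force': 0.0, 'width': 0.9983582983439615}
side 440.32315848624387 440.32315848624387 325.83659638206154 246.974024706569 [[-0.9891 -0.0847  0.1202  0.4758]
 [-0.1457  0.6737 -0.7245  0.6328]
 [-0.0196 -0.7341 -0.6787  0.7303]
 [ 0.      0.      0.      1.    ]]
top 584.8700006577158 584.8700006577158 324.48140684176826 237.47114695982648 [[-0.0075 -0.9855  0.1697  0.3528]
 [-1.      0.0066 -0.0063 -0.0182]
 [ 0.0051 -0.1698 -0.9855  1.4718]
 [ 0.      0.      0.      1.    ]]
[[-0.0001 -0.9667 -0.256   0.0678]
 [ 1.      0.0005 -0.0021  0.0006]
 [ 0.0021 -0.2559  0.9667 -0.1583]
 [ 0.      0.      0.      1.    ]] 370.9898542559527
```

View pics/side0.png

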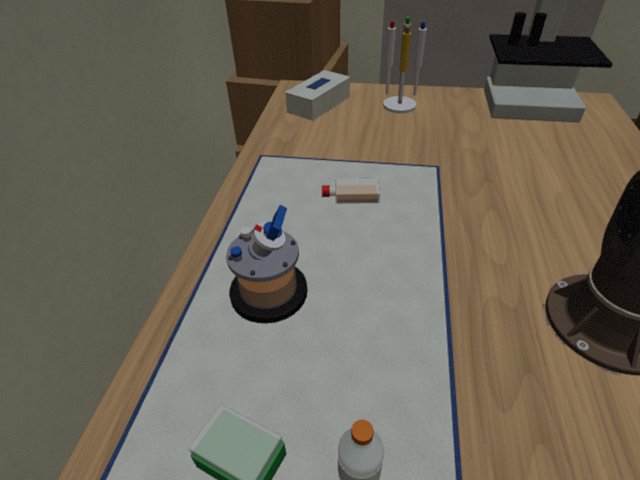

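View pics/top0.png

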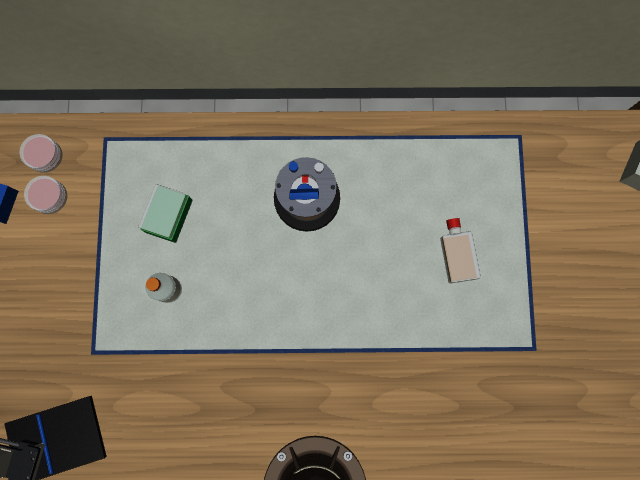

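The side view shows the vessel near (270,265), with the plug at (277,222). In the top view the vessel is near (307,190), the wing bar runs horizontally from (289,194) to (319,194), and the red mark is at (305,179). The port leans towards the robot. I'll zoom in on both.

```bash
python3 - <<'E'
import cv2,numpy as np
t=cv2.imread("pics/top0.png")[145:240,260:355];s=cv2.imread("pics/side0.png")[195:275,220:315]
t=cv2.resize(t,(400,400),interpolation=cv2.INTER_CUBIC);s=cv2.resize(s,(400,337),interpolation=cv2.INTER_CUBIC)
o=np.zeros((400,800,3),np.uint8);o[:,:400]=t;o[:337,400:]=s;cv2.imwrite("pics/crop0.png",o)
def c(n,x0,x1,y0,y1):
    im=cv2.imread(n);h=cv2.cvtColor(im,cv2.COLOR_BGR2HSV).astype(int)
    for nm,m in(("blue",(abs(h[...,0]-112)<12)&(h[...,1]>150)&(h[...,2]>60)),("red",((h[...,0]<8)|(h[...,0]>172))&(h[...,1]>150)&(h[...,2]>80))):
        m=m.astype(np.uint8);k=np.zeros_like(m);k[y0:y1,x0:x1]=1;m*=k
        _,_,st,ce=cv2.connectedComponentsWithStats(m);print(n,nm,st[1:].tolist(),ce[1:].round(1).tolist())
c("pics/top0.png",260,355,145,240);c("pics/side0.png",220,315,195,275)
E
```

```text
pics/top0.png blue [[289, 162, 9, 9, 68], [297, 184, 15, 5, 57], [290, 190, 1, 1, 1], [299, 190, 1, 1, 1], [290, 190, 29, 10, 219], [317, 190, 1, 1, 1]] [[292.9, 166.0], [304.2, 186.4], [290.0, 190.0], [299.0, 190.0], [304.1, 194.9], [317.0, 190.0]]
pics/top0.png red [[302, 176, 6, 7, 41]] [[304.6, 178.9]]
pics/side0.png blue [[227, 195, 15, 30, 33], [264, 206, 22, 31, 291], [220, 226, 7, 14, 15], [231, 247, 10, 8, 70], [239, 255, 1, 1, 1]] [[233.9, 209.9], [276.0, 221.3], [222.9, 232.9], [235.5, 250.4], [239.0, 255.0]]
pics/side0.png red [[255, 225, 7, 6, 28]] [[257.9, 227.6]]
```

View pics/crop0.png

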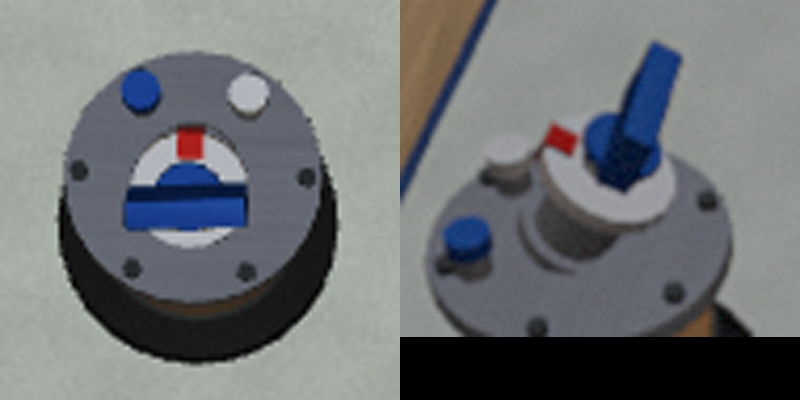

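```bash
cat > h.py <<'E'
import cv2,numpy as np
from scipy.optimize import least_squares
from scipy.spatial.transform import Rotation as R
np.set_printoptions(precision=4,suppress=True)
K={"side":(440.323,325.837,246.974,np.array([[-0.9891,-0.0847,0.1202,0.4758],[-0.1457,0.6737,-0.7245,0.6328],[-0.0196,-0.7341,-0.6787,0.7303],[0,0,0,1]])),
"top":(584.87,324.481,237.471,np.array([[-0.0075,-0.9855,0.1697,0.3528],[-1,0.0066,-0.0063,-0.0182],[0.0051,-0.1698,-0.9855,1.4718],[0,0,0,1]]))}
def proj(n,P):
    f,cx,cy,T=K[n];q=(np.atleast_2d(P)-T[:3,3])@T[:3,:3];return q[:,:2]/q[:,2:]*f+[cx,cy]
def frames(x,y,yaw,a,w,m):
    # vessel pose, foot offset a along vessel -x, wing angle w, mark angle m (about port axis)
    Rv=R.from_euler('z',yaw);o=np.array([x,y,0])
    Rp=Rv*R.from_euler('y',-28,degrees=True)
    foot=o+Rv.apply([-a,0,.128]);ax=Rp.apply([0,0,1])
    return Rv,o,Rp,foot,foot+.099*ax,Rp*R.from_euler('z',w),Rp*R.from_euler('z',m)
E
cat > fit.py <<'E'
from h import *
def res(p):
    Rv,o,Rp,foot,g,Rw,Rm=frames(*p[:6]);b=p[6]
    st=[o+Rv.apply([.052*np.cos(b),s*.052*np.sin(b),.15]) for s in(1,-1)]
    mk=foot+Rm.apply([.024,0,.056])
    tp=[g+Rw.apply([sx*.032,sy*.008,.010]) for sx,sy in((1,1),(1,-1),(-1,-1),(-1,1))]
    P=[proj("top",o+[0,0,.128])-[305.8,187.2],proj("top",st[0])-[293.2,166.4],proj("top",st[1])-[318.9,166.9],
       proj("side",st[0])-[235.5,250.8],proj("side",st[1])-[240+5.3,195+36],
       proj("top",mk)-[304.6,178.9],proj("side",mk)-[257.9,227.6],proj("top",np.mean(tp,0))-[304.2,195.8],
       proj("top",tp)-[[289.5,192.6],[289.6,199.7],[318.8,198.9],[318.7,192.1]]]
    return np.vstack(P).ravel()
r=least_squares(res,[.57,0,0,.01,1.57,0,.5],loss='soft_l1');p=r.x
print(p);print(r.fun.reshape(-1,2).round(1))
Rv,o,Rp,foot,g,Rw,Rm=frames(*p[:6]);print("grip",g,"axis",Rp.apply([0,0,1]))
c=[g+Rw.apply([sx*.032,sy*.008,z]) for z in(.01,-.026) for sx,sy in((1,1),(1,-1),(-1,-1),(-1,1))]
np.savez("fit.npz",p=p)
o=[]
for n,(x0,y0) in(("top",(260,145)),("side",(225,190))):
    im=cv2.resize(cv2.imread(f"pics/{n}0.png")[y0:y0+95,x0:x0+95],(400,400),interpolation=cv2.INTER_CUBIC)
    q=((proj(n,c)-[x0,y0]+.5)*400/95).astype(int)
    for i in range(8):
        cv2.line(im,q[i],q[i//4*4+(i+1)%4],(0,255,255),1)
        if i<4: cv2.line(im,q[i],q[i+4],(0,255,0),1)
    o.append(im)
cv2.imwrite("pics/ov.png",np.hstack(o))
E
python3 fit.py
```

```text
[ 0.7065  0.0166 -0.0247 -0.0067  1.5582  0.0351  0.6119]
[[-0.  -0.5]
 [-0.   0. ]
 [-0.2 -0. ]
 [ 0.4 -0.2]
 [-0.  -0.3]
 [ 0.1  0.3]
 [ 0.2  0.2]
 [-0.1 -0.6]
 [-0.   5.7]
 [-0.  -8.5]
 [ 0.  -6.8]
 [-0.1  7.1]]
grip [0.6667 0.0176 0.2154] axis [-0.4693  0.0116  0.8829]
```

View pics/ov.png

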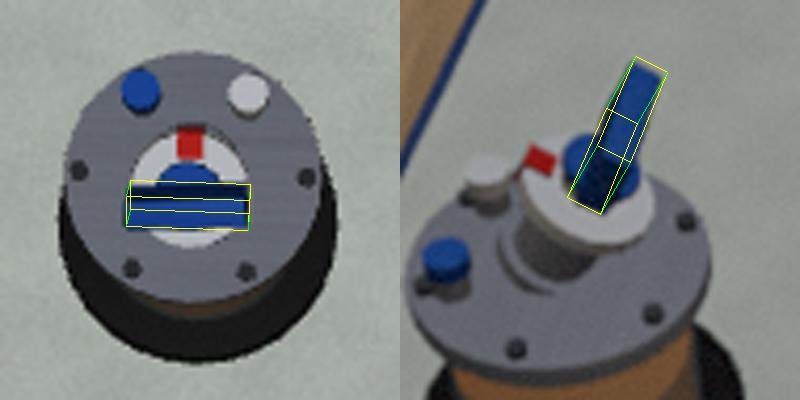

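The fitted vessel and wing overlay both views well. The tool can only point down, so I'll push the wing with closed fingers around the tilted circle. Next I'll plan the tool poses against wing angle.

```bash
sed -i 's/\[\[289.5,192.6\],\[289.6,199.7\],\[318.8,198.9\],\[318.7,192.1\]\]/[[289.6,199.7],[289.5,192.6],[318.7,192.1],[318.8,198.9]]/; s/tp)-\[\[289.6,199.7\],\[289.5,192.6\],\[318.7,192.1\],\[318.8,198.9\]\]/tp)-[[289.6,199.7],[289.5,192.6],[318.7,192.1],[318.8,198.9]]/' fit.py; python3 fit.py
cat >> h.py <<'E'
def pose(w,gap=0.,r=.022,dip=.015):
    "TCP position and tool-x heading for closed fingers touching wing at angle w"
    p=np.load("fit.npz")["p"];*_,g,Rw,_=frames(*p[:4],w,p[5])
    u=Rw.apply([1,0,0])[:2];u/=np.linalg.norm(u);n=np.array([u[1],-u[0]])
    top=g+Rw.apply([r,.008,.010]);zt=top[2]-dip
    S=np.array([g+Rw.apply([x,.008,z]) for x in(.003,r,.032) for z in np.linspace(-.026,.01,37)])
    S=S[(S[:,2]>=zt)]
    face=(S[:,:2]@n).min()
    xy=u*(top[:2]@u)+n*(face-.0095-gap)
    return np.r_[xy,zt],np.arctan2(-n[1],-n[0])
def plan(w,gap=0.,**k):
    from cell import arm
    s=arm.observe();T=R.from_rotvec(s["ee_rot"]);P,h=pose(w,gap,**k);x=T.apply([1,0,0]);y0=np.arctan2(x[1],x[0])
    turn=-(h-y0+np.pi)%(2*np.pi); turn=-((h-y0+np.pi)%(2*np.pi)-np.pi)
    d=P-s["position"]
    print("w",round(w,3),"target",P,"now",s["position"],"d_tool now",T.inv().apply(d),"turn",turn,"d_tool after turn",(T*R.from_euler('z',turn)).inv().apply(d))
E
python3 - <<'E'
from h import *
for w in np.arange(1.55,-1.2,-.25):print(w,*pose(w))
plan(1.5,.03)
E
```

```text
[ 0.7065  0.0166 -0.0246 -0.0058  1.6108  0.0381  0.6119]
[[-0.  -0.5]
 [-0.   0. ]
 [-0.2 -0. ]
 [ 0.4 -0.2]
 [-0.  -0.3]
 [ 0.   0.7]
 [ 0.6  0.3]
 [-0.1 -0.2]
 [ 0.1 -0.3]
 [-0.1 -0.3]
 [-0.1 -0.4]
 [ 0.  -0.1]]
grip [0.6658 0.0176 0.2154] axis [-0.4693  0.0115  0.8829]
1.55 [0.6455 0.0405 0.2057] 3.0986463026276576
1.3 [0.6509 0.0436 0.2084] 2.8766284151466417
1.05 [0.6569 0.0452 0.2111] 2.6481938713423294
0.8 [0.6631 0.0452 0.2137] 2.408158628395552
0.55 [0.6692 0.0437 0.2161] 2.1531599165575637
0.30000000000000004 [0.675  0.0405 0.218 ] 1.8831947368905557
0.050000000000000044 [0.6801 0.0358 0.2194] 1.6028277993503657
-0.19999999999999996 [0.6846 0.0321 0.2201] 1.3205400235970732
-0.44999999999999996 [0.6888 0.0272 0.2202] 1.0456034772588316
-0.7 [0.6919 0.0207 0.2196] 0.7843774347305269
-0.95 [0.6928 0.013  0.2183] 0.5386091420518008
w 1.5 target [0.6167 0.0438 0.2062] now [0.1435 0.6079 0.2261] d_tool now [-0.5901 -0.4403  0.0205] turn -0.1446880980819687 d_tool after turn [-0.5204 -0.5208  0.0205]
```

nudge_tcp:
  motion:
    - [0, 0, -0.04, 0, 0]
    - [0, 0, -0.04, 0, 0]
    - [-0.037, -0.0275, 0, 0, 0]
    - [-0.037, -0.0275, 0, 0, 0]
    - [-0.037, -0.0275, 0, 0, 0]
    - [-0.037, -0.0275, 0, 0, 0]
    - [-0.037, -0.0275, 0, 0, 0]
    - [-0.037, -0.0275, 0, 0, 0]
    - [-0.037, -0.0275, 0, 0, 0]
    - [-0.037, -0.0275, 0, 0, 0]
  force: 40

```text
clock: 1.15
position: [0.3819, 0.3244, 0.3067]
ee_rot: [-0.363, -3.12, -0.0]
force: [0.1, 0.7, -0.2]
width: 0.178
gripper_force: 0.0
```

nudge_tcp:
  motion:
    - [-0.037, -0.0275, 0, 0, 0]
    - [-0.037, -0.0275, 0, 0, 0]
    - [-0.037, -0.0275, 0, 0, 0]
    - [-0.037, -0.0275, 0, 0, 0]
    - [-0.037, -0.0275, 0, 0, 0]
    - [-0.037, -0.0275, 0, 0, 0]
    - [0, 0, 0, -0.145, 0]
    - [0, 0, 0, 0, 0]
    - [0, 0, 0, 0, 0]

```text
clock: 2.05
position: [0.5587, 0.1153, 0.3064]
ee_rot: [-0.141, -3.138, -0.001]
force: [-1.2, 0.2, -0.8]
width: 0.004
gripper_force: 0.0
```

```bash
python3 -c "
from h import *
plan(1.61,.03)"
```

```text
w 1.61 target [0.6143 0.0392 0.2051] now [0.5587 0.1153 0.3064] d_tool now [-0.0623 -0.0709  0.1012] turn -0.09966456350755948 d_tool after turn [-0.0549 -0.0768  0.1012]
```

nudge_tcp:
  motion:
    - [0, 0, 0, -0.1, 0]
    - [-0.028, -0.038, 0, 0, 0]
    - [-0.027, -0.038, 0, 0, 0]
    - [0, 0, 0.035, 0, 0]
    - [0, 0, 0.035, 0, 0]
    - [0, 0, 0.031, 0, 0]
    - [0, 0, 0, 0, 0]
    - [0, 0, 0, 0, 0]

```text
clock: 2.85
position: [0.615, 0.0405, 0.2064]
ee_rot: [0.02, -3.141, -0.0]
force: [0.8, -0.2, 1.5]
width: 0.007
gripper_force: 0.0
```

```bash
python3 - <<'E'
from h import *
plan(1.61,0)
from cell import arm
d=[arm.get_image(n)["image"] for n in("side","wrist")]
cv2.imwrite("pics/m1.png",np.hstack([cv2.resize(d[0][150:350,180:400],(400,364)),cv2.resize(d[1],(400,364))]))
E
```

```text
w 1.61 target [0.6443 0.0395 0.2051] now [0.615  0.0405 0.2064] d_tool now [-0.0293 -0.0014  0.0013] turn 0.0029484920168250106 d_tool after turn [-0.0293 -0.0013  0.0013]
```

View pics/m1.png

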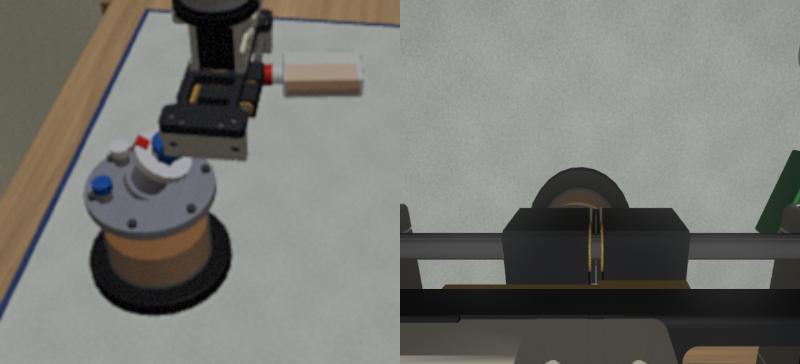

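```bash
python3 - <<'E'
from h import *
P=np.array([.615,.0405,.2064])
for dz in(0,.019,.066):
    for dx in(-.0095,.0095):
        print(dz,dx,(((proj("side",P+[dx,.019,dz])-[180,150])*364/200)).round(0))
print(((proj("side",P+[[-.0375,.095,.066],[.0375,.095,.066]])-[180,150])*364/200).round())
E
```

```text
0 -0.0095 [[230. 164.]]
0 0.0095 [[211. 162.]]
0.019 -0.0095 [[229. 149.]]
0.019 0.0095 [[210. 147.]]
0.066 -0.0095 [[227. 111.]]
0.066 0.0095 [[207. 109.]]
[[243. 168.]
 [157. 160.]]
```

nudge_tcp:
  motion:
    - [-0.013, 0, 0, 0, 0]
    - [-0.013, 0, 0, 0, 0]
    - [0, 0, 0, 0, 0]
    - [0, 0, 0, 0, 0]

```text
clock: 3.35
position: [0.6416, 0.0398, 0.207]
ee_rot: [-0.02, 3.14, 0.0]
force: [-0.5, 0.3, 0.3]
width: 0.008
gripper_force: 0.0
```

nudge_tcp:
  motion:
    - [-0.003, 0, 0, 0, 0]
    - [0, 0, 0, 0, 0]
    - [0, 0, 0, 0, 0]

```text
clock: 3.65
position: [0.6441, 0.0397, 0.2059]
ee_rot: [-0.021, 3.141, 0.0]
force: [0.3, 0.3, -0.6]
width: 0.005
gripper_force: 0.0
```

```bash
python3 - <<'E'
from h import *
plan(1.61)
q=[(w,*pose(w)) for w in np.arange(1.61,-1.0,-.1)]
for (w,P,h),(w2,P2,h2) in zip(q,q[1:]):
    d=P2-P;x=np.array([np.cos(h),np.sin(h),0]);y=np.cross([0,0,-1],x)
    print(round(w2,2),d@x,d@y,-d[2],h-h2)
E
```

```text
w 1.61 target [0.6443 0.0395 0.2051] now [0.6441 0.0397 0.2059] d_tool now [-0.0003 -0.0002  0.0008] turn 0.0030261265709663476 d_tool after turn [-0.0003 -0.0002  0.0008]
1.51 -0.0020118939391358523 0.001545834542720854 -0.001036400061215026 -6.194872066564633
1.41 -0.002012561512173893 0.001498694860082314 -0.0010675869904783197 0.08854939682265828
1.31 -0.002017883081031307 0.0014546939303769328 -0.001088106943430145 0.0891707557791599
1.21 -0.0020277583423334057 0.0014154271732001384 -0.0010977548914835045 0.09016811655108281
1.11 -0.0020419889889272246 0.0013824304868976596 -0.001096434435530702 0.09152520625843863
1.01 -0.0020602655297378737 0.0013571303663003776 -0.0010841587691310939 0.09321683383540647
0.91 -0.00208214964606298 0.001340781453555912 -0.001061050546685538 0.09520652029002497
0.81 -0.0021070543955288433 0
[... 1030 characters left out ...]
144063588 -0.00011925457002137652 0.11145489073937753
-0.39 -0.0014391140302018816 0.0022631485472761185 -9.635235171057133e-06 0.1097877809595198
-0.49 -0.0013397755801085095 0.0023822738905462898 0.00010008037176412188 0.10771979129792886
-0.59 -0.0013958447752497277 0.002477545256799713 0.00020879600870676862 0.10537549133551627
-0.69 -0.001454988245286559 0.0025487390776749684 0.0003154254249492783 0.10288232784027151
-0.79 -0.001867229429656168 0.002561467704736748 0.00041890321461146574 0.10036036819932748
-0.89 -0.001603597990650239 0.002586498183744382 0.0005181954618241891 0.09791549750623829
-0.99 -0.0020650429759470545 0.002554472611508453 0.0006123100712750462 0.09563606415509962
```

nudge_tcp:
  motion:
    - [-0.003, 0.0015, -0.001, 0.09, 0]
    - [-0.002, 0.0015, -0.001, 0.09, 0]
    - [-0.002, 0.0015, -0.001, 0.09, 0]

```text
clock: 3.95
position: [0.6504, 0.0441, 0.2087]
ee_rot: [-0.408, -3.113, -0.001]
force: [-4.7, 1.3, 3.0]
width: 0.002
gripper_force: 2.5
```

nudge_tcp:
  motion:
    - [-0.002, 0.0014, -0.001, 0.09, 0]
    - [-0.002, 0.0014, -0.001, 0.09, 0]
    - [0, 0, 0, 0, 0]

```text
clock: 4.25
position: [0.6556, 0.0459, 0.2108]
ee_rot: [-0.682, -3.065, -0.0]
force: [-3.2, 1.1, 2.4]
width: 0.007
gripper_force: 1.9
```

```bash
python3 - <<'E'
from h import *
plan(1.11)
from cell import arm
print(arm.observe()["force"],arm.observe()["ft_torque"])
d=[arm.get_image(n)["image"] for n in("side","top")]
cv2.imwrite("pics/m2.png",np.hstack([cv2.resize(d[0][190:270,220:308],(400,364)),cv2.resize(d[1][145:231,260:355],(400,364))]))
E
```

```text
w 1.11 target [0.6554 0.045  0.2105] now [0.6556 0.0459 0.2108] d_tool now [-0.0002 -0.001   0.0003] turn -4.687958072535636e-05 d_tool after turn [-0.0002 -0.001   0.0003]
[-3.1543  1.0588  2.3828] [0.2692 0.6903 0.0733]
```

View pics/m2.png

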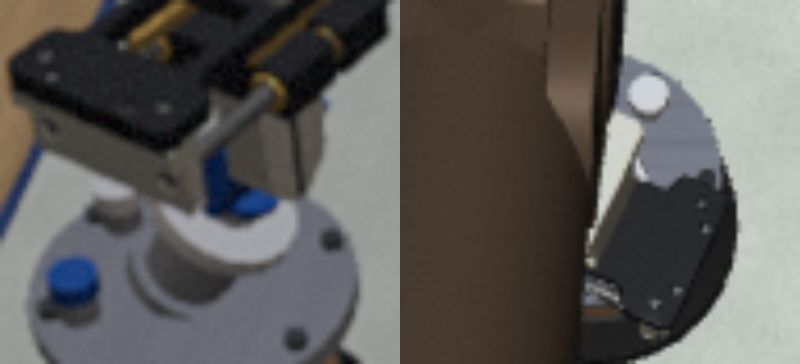

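The side view shows the finger pressing on the wing at about (215,180), and the wing has turned. The mark is hidden behind the hand. Force is about 4 N, so the plug is still loose, and I'll keep going.

nudge_tcp:
  motion:
    - [-0.002, 0.001, -0.001, 0.093, 0]
    - [-0.002, 0.0013, -0.001, 0.095, 0]
  only: "pos|force"

```text
position: [0.6604, 0.0463, 0.2129]
force: [-3.6, 3.1, 2.8]
gripper_force: 2.5
```

nudge_tcp:
  motion:
    - [-0.002, 0.0013, -0.001, 0.097, 0]
    - [-0.002, 0.0013, -0.001, 0.1, 0]
  only: "pos|force"

```text
position: [0.6655, 0.046, 0.215]
force: [-2.2, 4.5, 2.7]
gripper_force: 2.2
```

```bash
python3 -c "
from h import *
plan(.71)"
```

```text
w 0.71 target [0.6653 0.0448 0.2146] now [0.6655 0.046  0.215 ] d_tool now [-0.0007 -0.0009  0.0003] turn 0.0009373273097170731 d_tool after turn [-0.0007 -0.0009  0.0003]
```

nudge_tcp:
  motion:
    - [-0.0025, 0.001, -0.0008, 0.102, 0]
    - [-0.0022, 0.0013, -0.0009, 0.105, 0]
  only: "pos|force"

```text
position: [0.6706, 0.044, 0.2167]
force: [-1.2, 3.6, 2.9]
gripper_force: 2.1
```

nudge_tcp:
  motion:
    - [-0.0022, 0.0013, -0.0008, 0.107, 0]
    - [-0.0022, 0.0014, -0.0007, 0.109, 0]
  only: "pos|force"

```text
position: [0.6753, 0.0414, 0.2182]
force: [0.8, 4.4, 2.0]
gripper_force: 2.0
```

```bash
python3 -c "
from h import *
plan(.31)"
```

```text
w 0.31 target [0.6748 0.0407 0.2179] now [0.6753 0.0414 0.2182] d_tool now [-0.0005 -0.0007  0.0003] turn 0.0017252147029065412 d_tool after turn [-0.0005 -0.0007  0.0003]
```

nudge_tcp:
  motion:
    - [-0.0025, 0.001, -0.0006, 0.111, 0]
    - [0, 0, 0, 0, 0]
  only: "pos|force"

```text
position: [0.6773, 0.0391, 0.2187]
force: [0.6, 4.9, 2.8]
gripper_force: 2.3
```

nudge_tcp:
  motion:
    - [-0.0023, 0.0014, -0.0005, 0.112, 0]
    - [0, 0, 0, 0, 0]
  only: "pos|force"

```text
position: [0.6792, 0.0373, 0.2192]
force: [2.4, 4.2, 2.8]
gripper_force: 2.6
```

nudge_tcp:
  motion:
    - [-0.0023, 0.0015, -0.0004, 0.113, 0]
    - [0, 0, 0, 0, 0]
  only: "pos|force"

```text
position: [0.681, 0.0355, 0.2196]
force: [1.3, 5.7, 1.4]
gripper_force: 3.0
```

```bash
python3 -c "
from h import *
plan(.01)"
```

```text
w 0.01 target [0.6808 0.035  0.2195] now [0.681  0.0355 0.2196] d_tool now [-0.0005 -0.0002  0.    ] turn 0.005902789407237208 d_tool after turn [-0.0005 -0.0002  0.    ]
```

nudge_tcp:
  motion:
    - [-0.002, 0.0016, -0.0003, 0.113, 0]
    - [0, 0, 0, 0, 0]
  only: "pos|force"

```text
position: [0.6825, 0.0355, 0.2197]
force: [1.4, 9.9, 2.2]
gripper_force: 4.9
```

nudge_tcp:
  motion:
    - [-0.0018, 0.0018, -0.0002, 0.113, 0]
    - [0, 0, 0, 0, 0]
  only: "pos|force"

```text
position: [0.6841, 0.0344, 0.2198]
force: [1.7, 12.2, 2.2]
gripper_force: 6.3
```

```bash
python3 -c "
from h import *
plan(-.19)"
```

```text
w -0.19 target [0.6844 0.0323 0.2201] now [0.6841 0.0344 0.2198] d_tool now [-0.002   0.0007 -0.0003] turn 0.008498272364179105 d_tool after turn [-0.002   0.0008 -0.0003]
```

The bite showed as force rising from 5 to 12 N at wing angle of about 0. Now the tightening push, in small pieces.

nudge_tcp:
  motion:
    - [-0.002, 0.001, 0, 0, 0]
    - [-0.002, 0.001, 0, 0, 0]
    - [0, 0, 0, 0, 0]
  only: "pos|force"

```text
position: [0.6848, 0.0311, 0.2201]
force: [-1.1, 15.1, 4.7]
gripper_force: 7.5
```

nudge_tcp:
  motion:
    - [-0.002, 0.0015, 0, 0.05, 0]
    - [-0.002, 0.0015, 0, 0.05, 0]
    - [0, 0, 0, 0, 0]
  only: "pos|force"

```text
position: [0.6866, 0.0278, 0.2201]
force: [-1.3, 18.2, 7.0]
gripper_force: 9.0
```

```bash
python3 - <<'E'
from h import *
for w in(-.1,-.2,-.3,-.4,-.5):plan(w)
from cell import arm
d=[arm.get_image(n)["image"] for n in("side","top")]
cv2.imwrite("pics/m3.png",np.hstack([cv2.resize(d[0][190:270,220:308],(400,364)),cv2.resize(d[1][145:231,260:355],(400,364))]))
E
```

```text
w -0.1 target [0.6828 0.0336 0.2199] now [0.6866 0.0278 0.2201] d_tool now [ 0.0042 -0.0055  0.0003] turn -0.18911489118817038 d_tool after turn [ 0.0052 -0.0046  0.0003]
w -0.2 target [0.6846 0.0321 0.2201] now [0.6866 0.0278 0.2201] d_tool now [ 0.0035 -0.0033  0.    ] turn -0.07659295552158607 d_tool after turn [ 0.0037 -0.003   0.    ]
w -0.3 target [0.6864 0.0304 0.2202] now [0.6866 0.0278 0.2201] d_tool now [ 0.0024 -0.0011 -0.0001] turn 0.03471655309786925 d_tool after turn [ 0.0024 -0.0011 -0.0001]
w -0.4 target [0.688  0.0283 0.2202] now [0.6866 0.0278 0.2201] d_tool now [ 0.0009  0.0012 -0.0001] turn 0.14431359723716808 d_tool after turn [ 0.0011  0.001  -0.0001]
w -0.5 target [0.6895 0.026  0.2201] now [0.6866 0.0278 0.2201] d_tool now [-0.0008  0.0033 -0.    ] turn 0.2518092734127988 d_tool after turn [ 0.0001  0.0034 -0.    ]
```

View pics/m3.png

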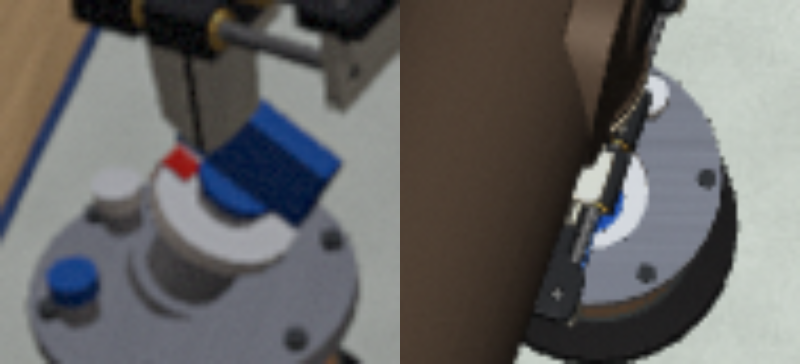

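The side view shows the mark at crop (182,163), about (260,226) in the full picture. It has started moving from (257.9,227.6). I'll convert that to an angle.

```bash
cat > mark.py <<'E'
from h import *
from cell import arm
p=np.load("fit.npz")["p"]
def mk(m):
    *_,foot,g,Rw,Rm=frames(*p[:5],m);return foot+Rm.apply([.024,0,.056])
im=arm.get_image("side")["image"];h=cv2.cvtColor(im,cv2.COLOR_BGR2HSV).astype(int)
m=((h[...,0]<8)|(h[...,0]>172))&(h[...,1]>150)&(h[...,2]>80);m[:190]=0;m[270:]=0;m[:,:220]=0;m[:,308:]=0
v,u=np.nonzero(m);c=np.array([u.mean(),v.mean()]);a=np.linspace(.5,-2,500)
e=np.linalg.norm(proj("side",[mk(t) for t in a])-c,axis=1);i=e.argmin()
print("px",c,len(u),"err",e[i],"carried",.04-a[i],"m moved",np.linalg.norm(mk(a[i])-mk(.038)))
E
python3 mark.py
```

```text
px [259.36 225.48] 25 err 0.5396571998548633 carried 0.27146292585170334 m moved 0.006447562195847823
```

nudge_tcp:
  motion:
    - [-0.0025, 0.002, 0, 0.1, 0]
    - [-0.0025, 0.002, 0, 0.1, 0]
    - [-0.0025, 0.002, 0, 0.1, 0]
    - [0, 0, 0, 0, 0]
  only: "pos|force"

```text
position: [0.6893, 0.0202, 0.2197]
force: [-1.3, 22.3, 6.1]
gripper_force: 10.1
```

```bash
python3 mark.py
```

```text
px [261.7368 223.4211] 19 err 0.8702527923037324 carried 0.5870941883767535 m moved 0.013842817549826653
```

nudge_tcp:
  motion:
    - [-0.0025, 0.002, 0, 0.1, 0]
    - [-0.001, 0.001, 0, 0, 0]
    - [0, 0, 0, 0, 0]
  only: "pos|force"

```text
position: [0.6897, 0.0168, 0.2194]
force: [1.7, 24.4, 3.8]
gripper_force: 10.2
```

nudge_tcp:
  motion:
    - [0.01, 0, 0, 0, 0]
    - [0.01, 0, 0, 0, 0]
    - [0.01, 0, 0, 0, 0]
    - [0, 0, -0.04, 0, 0]
    - [0, 0, -0.04, 0, 0]
    - [0, 0, -0.04, 0, 0]
    - [0.04, 0, 0, 0, 0]
    - [0.04, 0, 0, 0, 0]
    - [0.04, 0, 0, 0, 0]
    - [0, 0, 0, 0, 0]

```text
clock: 8.65
position: [0.7916, 0.1233, 0.3367]
ee_rot: [-2.866, -1.284, 0.002]
force: [0.3, 0.1, -0.3]
width: 0.003
gripper_force: 0.0
```

```bash
python3 mark.py; python3 - <<'E'
from cell import arm
import cv2,numpy as np
d=[arm.get_image(n)["image"] for n in("side","top")]
cv2.imwrite("pics/m4.png",np.hstack([cv2.resize(d[0][190:270,220:308],(400,364)),cv2.resize(d[1][145:231,260:355],(400,364))]))
E
```

```text
px [262.375 222.875] 16 err 1.1464290418838587 carried 0.6572344689378757 m moved 0.015445819850521715
```

View pics/m4.png

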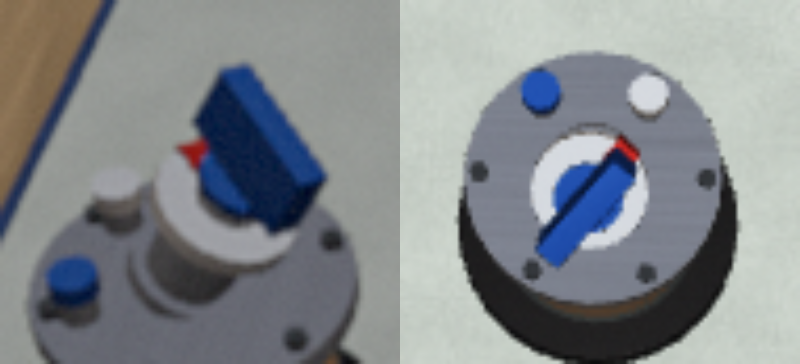

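In the top view the mark is at crop (625,148), in line with the wing and carried about 0.7 rad, or roughly an eighth of a turn. The hand is clear, so I'll hand it in.

```bash
python3 -c "
from cell import arm
print(arm.sign_off())"
```

```text
the job is handed in; nothing more can be done
None
```

The plug is tightened about 0.7 rad (roughly an eighth of a turn) past the bite, the hand is clear, the bottle, flask and tip box were never touched, and the job is handed in; sign-off returned no verdict.

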